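Screw the captive cap home on the specimen jar

TASK

Close the specimen jar beside the microscope: swing its captive cap over the jar's mouth, push it down onto the neck against its spring, and screw it clockwise until it is tight and fully home, so that it stays down by itself when you let go. Leave the dish, the vial and the tweezers where they are.

Things in the scene. Friction and masses are not known exactly. Their poses are not given: they have to be found in the camera images.
- jar_mouth (a point): centre of the top rim of the specimen jar's white threaded neck (40 mm diameter, rim 100 mm above the bench). The clear jar, 72 mm diameter, is bolted to a dark steel foot plate (190 x 100 x 12 mm) that is fixed to the bench; z up, x points from the jar axis to the steel post
- post (a point): axis of the fixed steel post (12 mm diameter, top 143 mm above the bench) on the same foot plate, 95 mm from the jar axis; the point lies 100 mm above the bench. The cap's arm swings about this vertical axis
- cap_grip (a point): centre of the captive cap's black fluted grip drum: upright cylinder, 57 mm diameter, 38 mm tall, orange top; point half-way up its axis. Grip across the diameter in any yaw. It turns in a steel ring (63 mm across, 7 mm thick) right under the drum, on a 12 mm wide arm 95 mm from the post axis; a grey skirt hangs 20 mm below the drum. Point is 143.5 mm above the bench when up, 119.5 screwed home
- swing (a joint): angle of the cap's arm about the post (rad): 0 = cap exactly over the jar mouth, where the arm meets a stop; positive = swung away, clockwise seen from above (light friction, stays where left)
- lift (a joint): how far cap and arm are pushed down (m): 0 = up, held by a spring pushing back with about 2 N at the top and 6 N when down; about 0.024 = cap seated on the neck rim. Unless the thread holds it the cap springs up again. Three lugs inside the cap pass the neck's three thread ridges only at three equal, hidden gaps (about 0.45 rad each); elsewhere they land on a ridge 13 to 17 mm down
- cap (a joint): turn of the cap about its own axis (rad), growing clockwise seen from above (tightening); the reading has no fixed relation to the thread. Pressed lightly (5 to 8 N) and turned clockwise at most 1.7 rad the cap drops onto the rim at a gap; 1.3 to 1.8 rad more, kept down, bring it tight against a hard stop (over 0.7 N m; free turning takes under 0.3). A 40 N grip carries it
- dish_mid (a point): centre of a white specimen dish, 90 mm across, 16 mm tall, loose on the bench, not to be disturbed
- vial_mid (a point): centre of a small amber vial, 28 mm diameter, 60 mm tall, upright and loose, not to be disturbed
- tweezers_mid (a point): middle of steel tweezers, 110 mm long, 10 mm tall, loose on the bench, not to be disturbed

How it is judged:
At the end, for the whole second after the job is handed in: The cap's arm is over the jar (within 0.05 rad of its stop) and the released cap stays down on the neck by its thread, pushed down at least 22.5 mm of the 24 mm, and at rest (value of joint swing below 0.05 rad and value of joint lift between 0.0225 and 0.0265 m and velocity of joint cap between -0.1 and 0.1 rad/s); the robot touches nothing.
It fails at once if the dish is moved more than 20 mm (distance of dish_mid from where it was at the start of the episode above 0.02 m).
It fails at once if the vial is moved more than 20 mm or tipped (distance of vial_mid from where it was at the start of the episode above 0.02 m or angle between vial_mid's own z axis and vertical above 0.5 rad).
It fails at once if the tweezers are moved more than 20 mm (distance of tweezers_mid from where it was at the start of the episode above 0.02 m).
It also fails if it takes over 64 s, if anything falls off the work surface, if the arm or the gripper's body presses on something with over 40 N, if the wrist force passes 120 N, or if a joint passes its speed limit or range.

ROBOT

A 6-joint arm with a two-finger parallel gripper is mounted at the origin on the work surface. World frame = base frame: x ahead of the robot, y to its left, z up, the work surface at z = 0. Lengths are in m, angles in rad, forces in N, time in s.
With the tool pointing down it reaches from about 0.325 to 0.9 m from the base axis. Payload 6.1 kg.
Tool frame: the origin (TCP) lies midway between the tips of the shut fingers; the grasp point (between the pads) lies 19 mm behind it; z points along the fingers, y is the line along which they close (so a half turn about z gives the same grasp; the last joint's range is limited). The gripper opens to 87 mm and grips with 3 to 60 N. Pads are 19 mm wide; open, the fingers measure 117 mm over their backs; the gripper's body (75 mm by 190 mm) begins 51 mm behind the grasp point.
Start: joints at [1.204, 0.22, 1.526, -0, 1.395, -0.126], TCP at [0.149, 0.607, 0.223] pointing down, gripper open.
Joint ranges: [-2.98, 2.98], [-0.91, 2.08], [0.09, 2.57], [-1.24, 4.39], [0.2, 2.65], [-2.68, 2.68]. Speed limits (rad/s): [2.57, 2.57, 3.01, 3.14, 3.14, 3.14].

INTERFACE

Orientations are given as a rotation vector (axis times angle).
In Python, from rig import * gives the robot as it stands.
- The arm moves only by the shell command python3 -m jog 'ROWS' [OPENING] [FORCE]. ROWS is JSON, a list of rows, each a list of 2 entries, a list of its own where there are three numbers: the shift along the tool's x, y, z in units of 40 mm (1.0 is 40 mm), then the turn, a rotation vector about the tool's x, y, z in units of 6 degrees (1.0 is 6 degrees). A call has 1 to 12 rows; each row shifts and turns the commanded pose from where the row before left it, along the tool's axes as they then stand; what a row does not reach is not made up. A row lasts 1/10 s, in which the tool goes at most 50 mm and 8.59 degrees, less where a joint would pass 70% of its speed; a pose out of reach is approached as far as the arm can. A call is refused whole if a number of a shift passes 1 or a number of a turn 1, either way. A call with a gripper value outside its range is refused whole. OPENING is the finger opening in mm, from 0 to 87, set as the call begins (- or left out, the last holds). The fingers move at their own pace and stop on an object; FORCE is the grip in N (left out, the last holds). Time passes only in rows, so rows that do not move let the fingers close. It gives the time, the measured TCP pose, the force, the opening and the grip force at its end, in the units of the state.
- state(): the state, without advancing time (a new reading comes with each control period).
- camera(name): name is "side" or "top"; returns the picture (384x512x3 uint8, blue, green, red); there is no depth.
- get_calibration(name): a dict with "fov_y" (degrees; the focal length in pixels is half the picture's height over the tangent of half this angle, whatever the lens; pixels are square), "cx", "cy" (the principal point, pixels), "pose" (4x4, takes a point from camera to world coordinates). Camera axes: x right, y up, looking along -z (the intrinsics and any distortion apply to the point x, -y, -z); pixel columns grow to the right and rows downward; lengths in m; the calibration is good to about 2 mm. A picture is of the moment at which its call begins. get_calibration takes no time and is no camera call.
- close_job(): hands the job in; it is judged then, once.
The state is a dict: "clock": time; "q": joint angles; "qvel": joint speeds; "tau": joint torques, N m; "position": TCP position; "ee_rot": TCP orientation; "contact_force": force on the tool from outside, world axes, zero at the start; "torque": the same for the moment, N m; "width": finger opening in m; "grasp_force": force on a finger pad.
Only numpy, scipy, OpenCV 4.12 (cv2) and the standard library are available. Lean on these libraries where they do the work, as an engineer would, in place of code of your own. Each camera call takes 0.05 s, during which the arm holds its last target. There are 200 camera calls.

## Working session

There is one attempt and no reset: what is moved stays moved. The work goes in short steps, Python scripts to look and compute and a shell command to move; the robot and the scene stay as the last step left them, time stands still between calls to the robot, and variables do not carry over. Pictures are saved under pics/ and viewed, at most 10 in all, crops included, and the job is handed in when it is done.

```bash
mkdir -p pics
python3 - <<'E'
from rig import *
import cv2
for n in ("top","side"):
    cv2.imwrite(f"pics/{n}0.png",camera(n)); c=get_calibration(n); print(n,c)
print(state())
E
```

```text
top {'fov_y': 55.300346015301734, 'cx': 265.3142017884015, 'cy': 191.48567196829816, 'pose': array([[ 0.01396577,  0.9880444 , -0.15353576,  0.40667975],
       [-0.99952317,  0.01802396,  0.02507144, -0.01362458],
       [ 0.02753902,  0.1531124 ,  0.98782498,  1.1058946 ],
       [ 0.        ,  0.        ,  0.        ,  1.        ]])}
side {'fov_y': 50.57756297041047, 'cx': 251.78896771708727, 'cy': 194.42517872383067, 'pose': array([[ 0.97173242,  0.11629876, -0.20545245,  0.30091587],
       [-0.23532244,  0.54703049, -0.80335608, -0.97109603],
       [ 0.01895944,  0.82899472,  0.55893497,  0.78048077],
       [ 0.        ,  0.        ,  0.        ,  1.        ]])}
{'clock': 0.1, 'q': array([ 1.20389469e+00,  2.21154126e-01,  1.52749440e+00, -3.27199661e-06,
        1.39472550e+00, -1.26103462e-01]), 'qvel': array([-0.0007064 , -0.00056128, -0.00400033,  0.00275048,  0.00022778,
       -0.00098907]), 'tau': array([ 1.49104704e-03, -4.95947814e+01, -3.88518548e+01,  7.00895721e-02,
        5.16439578e-02, -5.03018146e-05]), 'position': array([0.14885055, 0.60643231, 0.22154363]), 'ee_rot': array([-3.77278843e-01, -3.11842049e+00,  2.71444508e-03]), 'contact_force': array([-0.38407182, -0.65728549,  0.14791826]), 'torque': array([-0.02056278,  0.00117504, -0.04293136]), 'grasp_force': 0.0, 'width': 0.08669834051631609}
```

View pics/top0.png

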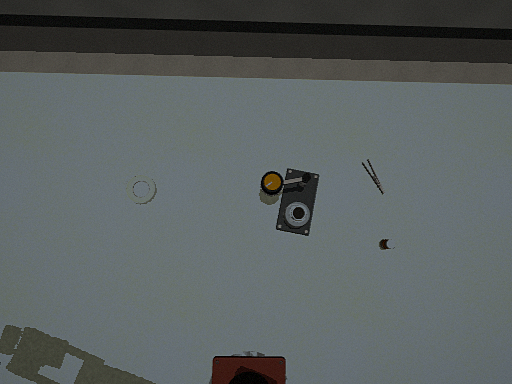

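View pics/side0.png

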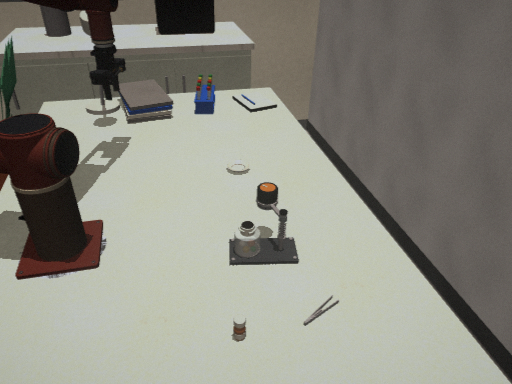

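The top view shows the orange cap at (272,182), the post at about (306,178), the jar neck at (297,213), the dish at (144,190), the tweezers at (373,177) and the vial at (386,244). The side view shows the cap at (267,188), the neck at (247,226) and the post top at (283,212).

```bash
cat > h.py <<'E'
from rig import *
import numpy as np, cv2
def ray(n,u,v):
    c=get_calibration(n); f=192/np.tan(np.radians(c["fov_y"])/2); P=c["pose"]
    return P[:3,3], P[:3,:3]@np.array([(u-c["cx"])/f,-(v-c["cy"])/f,-1])
def onplane(n,u,v,z):
    o,d=ray(n,u,v); return o+d*(z-o[2])/d[2]
def two(a,b):
    (o,d),(p,e)=ray("top",*a),ray("side",*b)
    s=np.linalg.lstsq(np.c_[d,-e],p-o,rcond=None)[0]
    x,y=o+s[0]*d,p+s[1]*e; return (x+y)/2,np.linalg.norm(x-y)
def proj(n,p):
    c=get_calibration(n); f=192/np.tan(np.radians(c["fov_y"])/2); P=c["pose"]
    q=P[:3,:3].T@(np.array(p)-P[:3,3]); return c["cx"]-f*q[0]/q[2], c["cy"]+f*q[1]/q[2]
def orange(im):
    h=cv2.cvtColor(im,cv2.COLOR_BGR2HSV); m=cv2.inRange(h,(8,150,100),(25,255,255))
    n,l,s,c=cv2.connectedComponentsWithStats(m)
    i=1+np.argmax(s[1:,4]); return c[i],s[i]
E
python3 - <<'E'
from h import *
o={}
for n in("top","side"):
    im=cv2.imread(f"pics/{n}0.png"); c,s=orange(im); o[n]=c; print(n,c,s,onplane(n,*c,.1625))
print(two(o["top"],o["side"]))
print("jar",onplane("top",297.5,212.5,.1),"post",onplane("top",306.5,178,.143))
t=cv2.imread("pics/top0.png")[160:245,250:330]; s=cv2.imread("pics/side0.png")[175:270,220:305]
cv2.imwrite("pics/crop.png",np.hstack([cv2.resize(cv2.convertScaleAbs(x,alpha=1.6),(400,480),interpolation=cv2.INTER_NEAREST) for x in(t,s)]))
E
```

```text
top [272.39010989 181.25824176] [265 174  16  16 182] [ 0.58074728 -0.05572328  0.1625    ]
side [267.53 187.18] [260 183  16   9 100] [ 0.57971886 -0.0567908   0.1625    ]
(array([ 0.58047186, -0.05568305,  0.16178047]), np.float64(0.0008145829648862216))
jar [ 0.50594202 -0.12885304  0.1       ] post [ 0.59497472 -0.14809866  0.143     ]
```

View pics/crop.png

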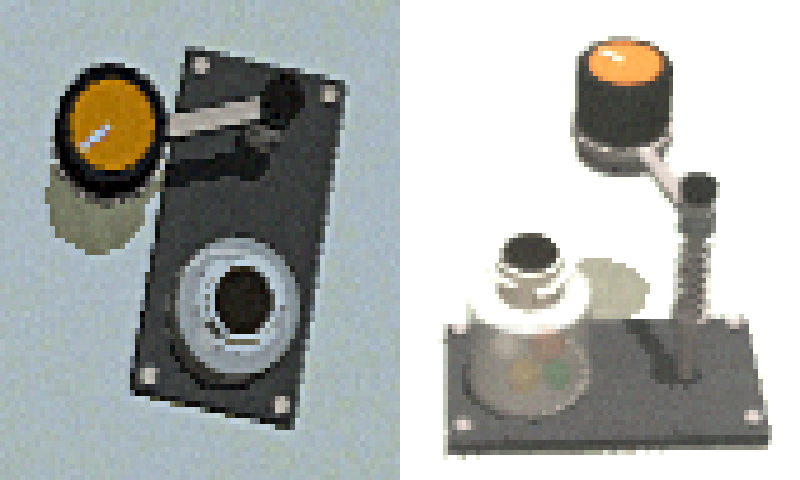

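The crop shows the cap swung out to the left of the post. The neck hole is at (298.8,213.1) and the post top at (306.6,177.4) in top-image pixels.

Run:
```python
from h import *
j=onplane("top",298.8,213.1,.1); p=onplane("top",306.6,177.4,.143); c=np.array([.5805,-.0557])
# side crop scale: 85->400, 95->480
f=lambda x,y:(220+(x-400)*85/400,175+y*95/480)
print("side: jar",onplane("side",*f(530,252),.1),"post",onplane("side",*f(699,184),.143))
print("top: jar",j,"post",p)
for k in(0,1):print(np.linalg.norm(j[:2]-p[:2]),np.linalg.norm(c-p[:2]))
a=lambda v:np.arctan2(v[1],v[0])
print("jar ang",a(j-p),"cap ang",a(c-p[:2]), "swing",(a(j[:2]-p[:2])-a(c-p[:2]))%6.283)
# foot plate from dark mask
im=cv2.imread("pics/top0.png");s=state()
R=cv2.Rodrigues(s["ee_rot"])[0];print(R.round(3))
for n,u,v in(("dish",144,190),("tw",373,177),("vial",386,244)):print(n,onplane("top",u,v,.02))
```

```text
side: jar [ 0.5055073  -0.13339457  0.1       ] post [ 0.59860642 -0.15060717  0.143     ]
top: jar [ 0.50434044 -0.13245194  0.1       ] post [ 0.59661941 -0.1483734   0.143     ]
0.09364240785120367 0.09406483666887679
0.09364240785120367 0.09406483666887679
jar ang 2.9707385936815487 cap ang 1.7430111675913387 swing 1.22772742609021
[[-0.971  0.238 -0.001]
 [ 0.238  0.971 -0.002]
 [ 0.    -0.002 -1.   ]]
dish [0.57334602 0.31974369 0.02      ]
tw [ 0.62604138 -0.36833656  0.02      ]
vial [ 0.42464336 -0.40081065  0.02      ]
```

```bash
python3 -m jog '[[[-0.8,-0.75,0],[0,0,0]],[[-0.8,-0.75,0],[0,0,0]],[[-0.8,-0.75,0],[0,0,0]],[[-0.8,-0.75,0],[0,0,0]],[[-0.8,-0.75,0],[0,0,0]],[[-0.8,-0.75,0],[0,0,0]],[[-0.8,-0.75,0],[0,0,0]],[[-0.8,-0.75,0],[0,0,0]],[[-0.8,-0.75,0],[0,0,0]]]' 87 10
python3 -m jog '[[[-0.8,-0.75,0],[0,0,0]],[[-0.8,-0.75,0],[0,0,0]],[[-0.8,-0.75,0],[0,0,0]],[[-0.8,-0.75,0],[0,0,0]],[[-0.8,-0.75,0],[0,0,0]],[[-0.8,-0.75,0],[0,0,0]],[[-0.8,-0.75,0],[0,0,0]],[[-0.8,-0.75,0],[0,0,0]],[[-0.8,-0.75,0],[0,0,0]]]'
python3 -m jog '[[[0,0,0],[0,0,1]],[[0,0,0],[0,0,1]],[[0,0,0],[0,0,1]],[[0,0,0],[0,0,1]],[[0,0,0],[0,0,1]],[[0,0,0],[0,0,1]],[[0,0,0],[0,0,1]],[[0,0,0],[0,0,1]],[[0,0,0],[0,0,1]],[[0,0,0],[0,0,1]],[[0,0,0],[0,0,1]],[[0,0,0],[0,0,0]]]'
cat >> h.py <<'E'
def togo(x,y,z,yaw):
    s=state(); R=cv2.Rodrigues(s["ee_rot"])[0]
    print("shift units",(R.T@(np.array([x,y,z])-s["position"])/.04).round(3),"turn z units",
      round(np.degrees((np.arctan2(R[1,1],R[0,1])-yaw+np.pi)%(2*np.pi)-np.pi)/6,2),"q6",s["q"][5].round(3),"axis",R[:,2].round(4),"t",s["clock"])
E
python3 -c "
from h import *
togo(.5805,-.056,.1305,.172)"
```

```text
clock: 1.0
position: [0.3647, 0.2744, 0.2223]
ee_rot: [-0.377, -3.119, 0.0]
contact_force: [0.1, 0.7, 0.1]
width: 0.0869
grasp_force: 0.0
clock: 1.9
position: [0.5801, -0.0565, 0.222]
ee_rot: [-0.378, -3.118, -0.0]
contact_force: [-0.6, 0.3, 0.2]
width: 0.0871
grasp_force: 0.0
clock: 3.1
position: [0.5793, -0.0547, 0.222]
ee_rot: [-2.016, -2.409, 0.001]
contact_force: [0.4, 0.3, 0.2]
width: 0.0875
grasp_force: 0.0
shift units [-0.037  0.026  2.287] turn z units 0.05 q6 -0.407 axis [-1.e-03  2.e-04 -1.e+00] t 3.1
```

```bash
python3 -m jog '[[[0,0,0.4],[0,0,0]],[[0,0,0.4],[0,0,0]],[[0,0,0.4],[0,0,0]],[[0,0,0.4],[0,0,0]],[[0,0,0.4],[0,0,0]],[[0,0,0.3],[0,0,0]],[[0,0,0],[0,0,0]]]' 87 10
python3 -m jog '[[[0,0,0],[0,0,0]],[[0,0,0],[0,0,0]],[[0,0,0],[0,0,0]],[[0,0,0],[0,0,0]],[[0,0,0],[0,0,0]],[[0,0,0],[0,0,0]]]' 60 10
python3 - <<'E'
from h import *
togo(.5805,-.056,.1305,.172)
for n in("top","side"): cv2.imwrite(f"pics/{n}1.png",camera(n))
t=cv2.imread("pics/top1.png")[130:230,220:320]; s=cv2.imread("pics/side1.png")[130:260,200:330]
cv2.imwrite("pics/crop1.png",np.hstack([cv2.resize(cv2.convertScaleAbs(x,alpha=1.6),(400,400)) for x in(t,s)]))
E
```

```text
clock: 3.8
position: [0.578, -0.0545, 0.1277]
ee_rot: [-2.012, -2.407, 0.003]
contact_force: [-0.1, -0.5, -0.6]
width: 0.0869
grasp_force: 0.0
clock: 4.4
position: [0.5798, -0.0549, 0.1308]
ee_rot: [2.015, 2.41, 0.0]
contact_force: [-0.6, 0.5, 0.6]
width: 0.0607
grasp_force: 0.0
shift units [-0.031  0.013  0.008] turn z units 0.06 q6 -0.408 axis [ 4.e-04 -2.e-04 -1.e+00] t 4.4
```

View pics/crop1.png

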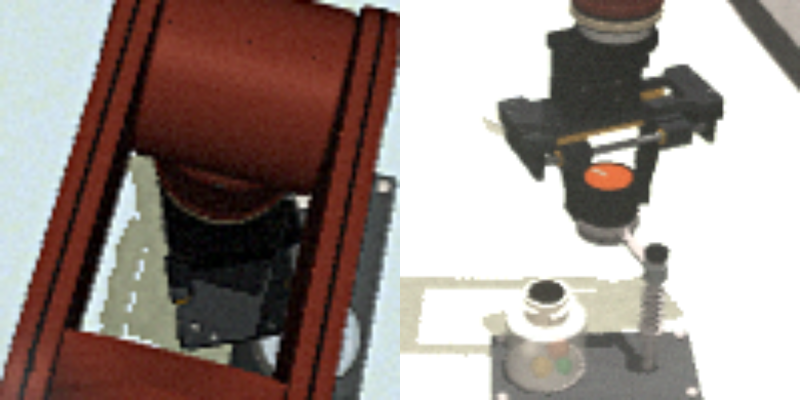

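The fingers cage the drum: in the side half of the crop the orange top sits between them at (608,178). I'll swing it along the arc.

```bash
python3 -m jog '[[[-0.007,-0.125,0],[0,0,-0.5]],[[-0.013,-0.25,0],[0,0,-1]],[[-0.013,-0.25,0],[0,0,-1]],[[-0.013,-0.25,0],[0,0,-1]],[[-0.013,-0.25,0],[0,0,-1]],[[-0.013,-0.25,0],[0,0,-1]],[[-0.013,-0.25,0],[0,0,-1]],[[-0.013,-0.25,0],[0,0,-1]],[[-0.013,-0.25,0],[0,0,-1]],[[-0.004,-0.125,0],[0,0,-0.5]],[[-0.004,-0.125,0],[0,0,-0.5]],[[-0.002,-0.06,0],[0,0,-0.25]]]'
python3 -m jog '[[[-0.002,-0.06,0],[0,0,-0.25]],[[-0.002,-0.06,0],[0,0,-0.25]],[[-0.002,-0.06,0],[0,0,-0.25]],[[0,0,0],[0,0,0]]]'
python3 - <<'E'
from h import *
togo(.505,-.133,.1305,1.40)
E
```

```text
clock: 5.7
position: [0.5075, -0.1146, 0.1306]
ee_rot: [0.578, 3.088, 0.0]
contact_force: [1.0, 0.7, 1.0]
width: 0.0601
grasp_force: 0.2
clock: 6.1
position: [0.5054, -0.1213, 0.1306]
ee_rot: [0.459, 3.108, -0.0]
contact_force: [-0.4, -0.1, 0.2]
width: 0.0601
grasp_force: 0.0
shift units [-0.075 -0.283  0.003] turn z units -1.17 q6 -1.665 axis [ 1.e-04 -1.e-04 -1.e+00] t 6.1
```

```bash
python3 -m jog '[[[-0.006,-0.06,0],[0,0,-0.25]],[[-0.006,-0.06,0],[0,0,-0.25]],[[-0.006,-0.06,0],[0,0,-0.25]],[[-0.006,-0.06,0],[0,0,-0.25]],[[0,0,0],[0,0,0]]]'
python3 -m jog '[[[-0.006,-0.05,0],[0,0,-0.17]],[[0,-0.03,0],[0,0,0]],[[0,0,0],[0,0,0]]]'
python3 - <<'E'
from h import *
togo(.505,-.133,.1305,1.40)
c,s=orange(camera("side"));print(c,s,onplane("side",*c,.1625))
c,s=orange(camera("top"));print(c,s)
E
```

```text
clock: 6.6
position: [0.5039, -0.1307, 0.1305]
ee_rot: [-0.297, -3.128, 0.0]
contact_force: [-0.8, -0.7, 0.6]
width: 0.06
grasp_force: 0.0
clock: 6.9
position: [0.5038, -0.1325, 0.1305]
ee_rot: [0.268, 3.13, 0.004]
contact_force: [1.0, 6.5, 0.6]
width: 0.06
grasp_force: 3.1
shift units [-0.031 -0.007  0.001] turn z units -0.0 q6 -1.811 axis [ 4.0e-04  2.6e-03 -1.0e+00] t 6.9Traceback (most recent call last):
  File "<stdin>", line 3, in <module>
  File "h.py", line 18, in orange
    i=1+np.argmax(s[1:,4]); return c[i],s[i]
        ~~~~~~~~~^^^^^^^^^
    return _wrapfunc(a, 'argmax', axis=axis, out=out, **kwds)
    return bound(*args, **kwds)
ValueError: attempt to get argmax of an empty sequence
```

```bash
python3 -m jog '[[[0,-0.01,0],[0,0,0]],[[0,0,0],[0,0,0]],[[0,0,0],[0,0,0]],[[0,0,0],[0,0,0]],[[0,0,0],[0,0,0]]]' 40 40
python3 -m jog '[[[0,0,0.05],[0,0,0]],[[0,0,0.05],[0,0,0]],[[0,0,0.05],[0,0,0]],[[0,0,0.05],[0,0,0]],[[0,0,0.05],[0,0,0]],[[0,0,0],[0,0,0]],[[0,0,0],[0,0,0]]]'
python3 -m jog '[[[0,0,0.025],[0,0,0]],[[0,0,0.025],[0,0,0]],[[0,0,0],[0,0,0]],[[0,0,0],[0,0,0]]]'
```

```text
clock: 7.45
position: [0.5038, -0.1319, 0.1306]
ee_rot: [0.268, 3.13, 0.006]
contact_force: [1.2, 10.0, 2.7]
width: 0.0564
grasp_force: 40.0
clock: 8.15
position: [0.5038, -0.1318, 0.1207]
ee_rot: [0.268, 3.13, 0.006]
contact_force: [0.9, 10.0, 4.3]
width: 0.0565
grasp_force: 40.0
clock: 8.55
position: [0.5039, -0.1318, 0.1188]
ee_rot: [0.268, 3.13, 0.006]
contact_force: [1.0, 10.1, 4.7]
width: 0.0562
grasp_force: 40.0
```

```bash
python3 -m jog '[[[0,0.035,0.025],[0,0,0]],[[0,0,0.025],[0,0,0]],[[0,0,0],[0,0,0]],[[0,0,0],[0,0,0]]]'
python3 -m jog '[[[0,0,0.025],[0,0,0]],[[0,0,0.025],[0,0,0]],[[0,0,0],[0,0,0]],[[0,0,0],[0,0,0]]]'
```

```text
clock: 8.95
position: [0.504, -0.1313, 0.117]
ee_rot: [0.267, 3.13, 0.004]
contact_force: [-0.4, 7.2, 4.7]
width: 0.056
grasp_force: 39.9
clock: 9.35
position: [0.5042, -0.1314, 0.1157]
ee_rot: [0.268, 3.13, 0.004]
contact_force: [-2.8, 8.7, 9.1]
width: 0.0565
grasp_force: 40.0
```

```bash
python3 -m jog '[[[0,0.07,-0.01],[0,0,0]],[[0,0,0],[0,0,0]],[[0,0,0],[0,0,0]]]'
python3 -m jog '[[[0,0,0],[0,0,0.5]],[[0,0,0],[0,0,0.5]],[[0,0,0],[0,0,0.5]],[[0,0,0],[0,0,0.5]],[[0,0,0],[0,0,0]],[[0,0,0],[0,0,0]]]'; python3 -c "
from h import *
s=state();print(s['torque'],s['q'][5])"
```

```text
clock: 9.65
position: [0.5043, -0.1303, 0.1159]
ee_rot: [0.267, 3.13, -0.002]
contact_force: [-2.5, 2.5, 6.2]
width: 0.0563
grasp_force: 39.9
clock: 10.25
position: [0.5042, -0.1303, 0.1154]
ee_rot: [-0.591, -3.085, 0.001]
contact_force: [-2.0, 1.1, 5.5]
width: 0.0568
grasp_force: 39.9
[-0.21272407  0.66800804 -0.0409824 ] -1.5959688215224277
```

```bash
for i in 1; do python3 -m jog '[[[0,0,0.02],[0,0,0]],[[0,0,0.01],[0,0,0.5]],[[0,0,0],[0,0,0.5]],[[0,0,0],[0,0,0.5]],[[0,0,0],[0,0,0.5]],[[0,0,0],[0,0,0]],[[0,0,0],[0,0,0]]]'; done
python3 -m jog '[[[0,0,0],[0,0,0.5]],[[0,0,0],[0,0,0.5]],[[0,0,0],[0,0,0.5]],[[0,0,0],[0,0,0.5]],[[0,0,0],[0,0,0]]]'; python3 -c "
from h import *
s=state();print(s['torque'],s['q'][5])"
```

```text
clock: 10.95
position: [0.5043, -0.1301, 0.1144]
ee_rot: [-0.911, -3.007, 0.0]
contact_force: [-2.4, 2.9, 7.4]
width: 0.0558
grasp_force: 39.9
clock: 11.45
position: [0.5042, -0.1299, 0.114]
ee_rot: [-1.222, -2.894, -0.0]
contact_force: [-2.3, 2.2, 5.6]
width: 0.0561
grasp_force: 39.9
[ 0.06928401  0.64630368 -0.006515  ] -1.1754986081902916
```

```bash
python3 -m jog '[[[0,0,0.03],[0,0,0]],[[0,0,0],[0,0,0.5]],[[0,0,0.01],[0,0,0.5]],[[0,0,0],[0,0,0.5]],[[0,0,0.01],[0,0,0.5]],[[0,0,0],[0,0,0]],[[0,0,0],[0,0,0]]]'
python3 -m jog '[[[0,0,0.01],[0,0,0.5]],[[0,0,0],[0,0,0.5]],[[0,0,0],[0,0,0.5]],[[0,0,0],[0,0,0.5]],[[0,0,0],[0,0,0]]]'; python3 -c "
from h import *
s=state();print(s['torque'],s['q'][5])"
```

```text
clock: 12.15
position: [0.5045, -0.13, 0.1131]
ee_rot: [1.516, 2.751, 0.001]
contact_force: [-3.3, 4.1, 13.2]
width: 0.0562
grasp_force: 39.9
clock: 12.65
position: [0.5043, -0.1296, 0.1116]
ee_rot: [-1.797, -2.576, -0.001]
contact_force: [-2.0, 3.1, 5.2]
width: 0.0563
grasp_force: 39.9
[0.39182146 0.67806873 0.01460737] -0.7566362008405427
```

```bash
python3 -m jog '[[[0,0,0.03],[0,0,0]],[[0,0,0.03],[0,0,0]],[[0,0,0.02],[0,0,0]],[[0,0,0],[0,0,0]],[[0,0,0],[0,0,0]]]'
python3 -m jog '[[[0,0,0.025],[0,0,0]],[[0,0,0.02],[0,0,0]],[[0,0,0],[0,0,0]],[[0,0,0],[0,0,0]]]'; python3 -c "
from h import *
s=state();print(s['torque'],s['q'][5])"
```

```text
clock: 13.15
position: [0.5042, -0.1296, 0.1084]
ee_rot: [-1.795, -2.577, -0.001]
contact_force: [-1.9, 3.8, 6.0]
width: 0.0562
grasp_force: 39.9
clock: 13.55
position: [0.5042, -0.1296, 0.1066]
ee_rot: [-1.795, -2.577, -0.001]
contact_force: [-1.8, 4.1, 6.9]
width: 0.056
grasp_force: 39.9
[0.4160275  0.74864053 0.0126362 ] -0.7580699062831001
```

```bash
python3 -m jog '[[[0,0,0.02],[0,0,0.4]],[[0,0,0],[0,0,0.8]],[[0,0,0],[0,0,0.8]],[[0,0,0],[0,0,0.8]],[[0,0,0],[0,0,0.8]],[[0,0,0],[0,0,0.8]],[[0,0,0],[0,0,0.8]],[[0,0,0],[0,0,0.8]],[[0,0,0],[0,0,0.8]],[[0,0,0],[0,0,0.8]],[[0,0,0],[0,0,0.8]],[[0,0,0],[0,0,0]]]'; python3 -c "
from h import *
s=state();print(s['torque'],s['q'][5])"
```

```text
clock: 14.75
position: [0.5048, -0.1294, 0.1065]
ee_rot: [-2.724, -1.564, -0.003]
contact_force: [-0.4, 4.0, 8.8]
width: 0.0562
grasp_force: 39.9
[ 0.98449362  0.83029933 -0.04197985] 0.12395545273923482
```

```bash
python3 -m jog '[[[0,0,0],[0,0,0.5]],[[0,0,0],[0,0,0.5]],[[0,0,0],[0,0,0.5]],[[0,0,0],[0,0,0.5]],[[0,0,0],[0,0,0.5]],[[0,0,0],[0,0,0]]]'; python3 -c "
from h import *
s=state();print(s['torque'],s['q'][5],s['tau'][5])"
```

```text
clock: 15.35
position: [0.5049, -0.1293, 0.1065]
ee_rot: [-2.904, -1.196, -0.003]
contact_force: [-1.1, 5.0, 8.8]
width: 0.056
grasp_force: 39.9
[ 1.17282369  0.64295486 -0.06853002] 0.3847999456585705 0.4244958981871605
```

```bash
python3 -m jog '[[[0,0,0],[0,0,0.5]],[[0,0,0],[0,0,0.5]],[[0,0,0],[0,0,0.5]],[[0,0,0],[0,0,0]]]'; python3 -c "
from h import *
s=state();print(s['torque'],s['q'][5],s['tau'][5])"
python3 -m jog '[[[0,0,0],[0,0,0.5]],[[0,0,0],[0,0,0.5]],[[0,0,0],[0,0,0.5]],[[0,0,0],[0,0,0]]]'; python3 -c "
from h import *
s=state();print(s['torque'],s['q'][5],s['tau'][5])"
```

```text
clock: 15.75
position: [0.5051, -0.1293, 0.1065]
ee_rot: [-2.989, -0.965, -0.003]
contact_force: [0.3, 4.0, 9.0]
width: 0.0563
grasp_force: 39.9
[ 1.20090613  0.54749334 -0.03206265] 0.5419102665476804 0.4243664816021919
clock: 16.15
position: [0.5052, -0.1293, 0.1065]
ee_rot: [-3.055, -0.727, -0.004]
contact_force: [-0.9, 4.8, 7.6]
width: 0.0563
grasp_force: 39.9
[1.29841455 0.47865697 0.00636452] 0.6989932031385424 0.42447393760085106
```

```bash
for k in 1; do python3 -m jog '[[[0,0,0],[0,0,0.5]],[[0,0,0],[0,0,0.5]],[[0,0,0],[0,0,0.5]],[[0,0,0],[0,0,0]]]'; python3 -c "
from h import *
s=state();print(s['torque'],s['q'][5],s['tau'][5])"
python3 -m jog '[[[0,0,0],[0,0,0.5]],[[0,0,0],[0,0,0.5]],[[0,0,0],[0,0,0]]]'; python3 -c "
from h import *
s=state();print(s['torque'],s['q'][5],s['tau'][5])"; done
```

```text
clock: 16.55
position: [0.5053, -0.1293, 0.1065]
ee_rot: [-3.103, -0.485, -0.004]
contact_force: [0.8, 4.1, 7.1]
width: 0.056
grasp_force: 39.9
[ 1.31902434  0.33971335 -0.06241025] 0.8560987990651088 0.4248115047812462
clock: 16.85
position: [0.5057, -0.1294, 0.1066]
ee_rot: [-3.124, -0.325, -0.005]
contact_force: [1.2, 3.2, 5.7]
width: 0.056
grasp_force: 39.9
[ 1.20870196 -0.05514313  0.75585352] 0.9593482552103737 1.173032708466053
```

Moment about the cap axis jumped to 0.76 N m after 1.7 rad, so the hard stop is reached. I'll nudge it a little further, then let go.

```bash
python3 -m jog '[[[0,0,0],[0,0,0.2]],[[0,0,0],[0,0,0]]]'; python3 -c "
from h import *
s=state();print(s['torque'],s['q'][5],s['tau'][5])"
python3 -m jog '[[[0,0,0],[0,0,0]],[[0,0,0],[0,0,0]],[[0,0,0],[0,0,0]],[[0,0,0],[0,0,0]],[[0,0,0],[0,0,0]]]' 85 40
python3 -m jog '[[[0,0,-0.2],[0,0,0]],[[0,0,-0.4],[0,0,0]],[[0,0,-0.6],[0,0,0]],[[0,0,-0.8],[0,0,0]],[[0,0,-0.8],[0,0,0]],[[0,0,-0.6],[0,0,0]],[[0.6,0,0],[0,0,0]],[[0.6,0,0],[0,0,0]],[[0,0,0],[0,0,0]],[[0,0,0],[0,0,0]]]'
python3 - <<'E'
from h import *
im=camera("side"); c,s=orange(im);print(c,s,"z if home",onplane("side",*c,.1385),"exp",proj("side",(.505,-.1315,.1385)),"up",proj("side",(.505,-.1315,.1625)))
cv2.imwrite("pics/crop2.png",cv2.resize(cv2.convertScaleAbs(im[120:290,160:330],alpha=1.3),(560,560)))
E
```

```text
clock: 17.05
position: [0.5056, -0.1295, 0.1066]
ee_rot: [-3.127, -0.295, -0.004]
contact_force: [1.8, 4.8, 7.7]
width: 0.0562
grasp_force: 40.0
[1.09110642 0.09365151 1.14072675] 0.9787782240257212 1.2889591231942177
clock: 17.55
position: [0.504, -0.1302, 0.1052]
ee_rot: [-3.128, -0.291, 0.001]
contact_force: [0.6, -0.0, -0.3]
width: 0.0831
grasp_force: 0.0
clock: 18.55
position: [0.5512, -0.1212, 0.2415]
ee_rot: [-3.128, -0.292, 0.001]
contact_force: [-0.2, -0.2, -0.1]
width: 0.0852
grasp_force: 0.0
[247.0733945  213.11926606] [240 209  16   9 109] z if home [ 0.50387146 -0.13174188  0.1385    ] exp (np.float64(247.46822132766928), np.float64(213.0122437679506)) up (np.float64(247.58778376533164), np.float64(205.63251993415247))
```

View pics/crop2.png

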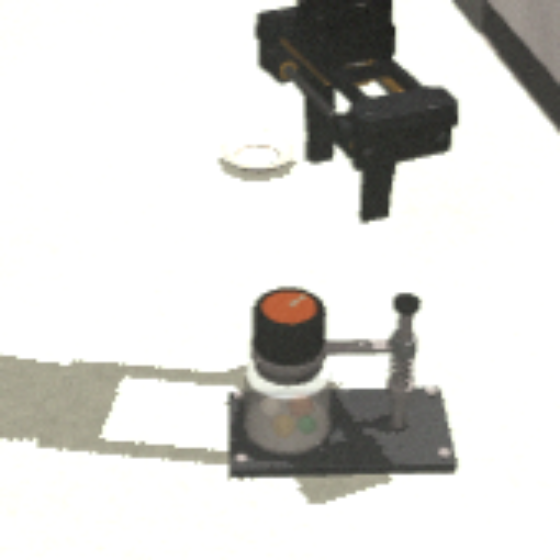

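The gripper is clear and the cap sits on the jar. Its orange top is at side pixel (247.1,213.1), against (247.5,213.0) predicted for fully home and (247.6,205.6) for sprung up.

```bash
python3 -c "
from rig import *
print(close_job())"
```

```text
the job is handed in; nothing more can be done
None
```

The jar is closed: the cap is over the mouth, screwed to its hard stop (about 1.1 N m) and stayed down when released, the gripper is clear, and I handed the job in at about 19 s; no verdict came back, and I did not re-measure the dish, vial and tweezers, though the arm never went near them.

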